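# Load a specimen plate on the microscope light base

## Robot

A 7-joint arm with a two-finger parallel gripper is mounted at the origin on the work surface. World frame = base frame: x ahead of the robot, y to its left, z up, the work surface at z = 0. Lengths are in m, angles in rad, forces in N, time in s.
With the tool pointing down it reaches from about 0.425 to 0.925 m from the base axis. Payload 6.8 kg.
Tool frame: the origin (TCP) lies at the very end of the fingers, on their centre line; the grasp point (between the pads) lies 19 mm behind it (grip_point_offset is the distance from the TCP to the grasp point, in m); z points along the fingers, y is the line along which they close (so a half turn about z gives the same grasp; the last joint's range is limited). The gripper opens to 85 mm and grips with 20 to 120 N. Pads are 22 mm wide; open, the fingers measure 114 mm over their backs; the gripper's body (76 mm by 85 mm) begins 54 mm behind the grasp point. The pads swing forward as they close: fully open they stand 13 mm farther back than shut.
Start: joints at [-1.412, 0.477, 0.022, 1.555, -0.011, 1.109, -0.083], TCP at [0.178, 0.651, 0.231] pointing down, gripper open.
Joint ranges: [-2.96, 2.96], [-0.34, 2.1], [-1.41, 1.46], [0.24, 2.44], [-1.37, 4.51], [0.17, 1.92], [-2.96, 2.96]. Speed limits (rad/s): [2.39, 2.39, 3.14, 3.14, 3.14, 3.14, 3.14].

## Interface

Orientations are given as a unit quaternion [w, x, y, z].
In Python, from station import * gives the robot as it stands.
- The arm moves only by the tool carry_out, never from a script. Its argument "rows" is text: rows parted by semicolons, each of 4 numbers parted by spaces: the shift along the world's x, y, z in mm, then the turn about the world's z in degrees. In form: dx dy dz yaw; .... A call has 1 to 10 rows; each row shifts and turns the commanded pose from where the row before left it; what a row does not reach is not made up. A row lasts 1/8 s, in which the tool goes at most 62.5 mm and 10.7 degrees, less where a joint would pass 70% of its speed; a pose out of reach is approached as far as the arm can. A call is refused whole if a number of a shift passes 62.5 or a number of a turn 10.7, either way. A call with a gripper value outside its range is refused whole. "claw" is the finger opening in mm, from 0 to 85.4, set as the call begins (left out, the last holds). The fingers move at their own pace and stop on an object; "force" is the grip in N (left out, the last holds). Time passes only in rows, so rows that do not move let the fingers close. It gives the time, the measured TCP pose, the force, the opening and the grip force at its end, in the units of the state.
- get_obs(): the state, without advancing time (a new reading comes with each control period).
- read_camera(name): name is "scene" or "top"; returns a dict with "img" (420x560x3 uint8, blue, green, red), "fov_y" (degrees; the focal length in pixels is half the picture's height over the tangent of half this angle, whatever the lens; pixels are square), "cx", "cy" (the principal point, pixels), "world_to_cam" (4x4, takes a point from world to camera coordinates). Camera axes: x right, y up, looking along -z (the intrinsics and any distortion apply to the point x, -y, -z); pixel columns grow to the right and rows downward; lengths in m; the calibration is good to about 2 mm. A picture is of the moment at which its call begins. There is no depth.
- hand_in(): hands the job in; it is judged then, once.
Trained networks look in the newest picture that a camera, given by its name, has taken for a name from the list of things; names that differ only in an ending like _2 or _b are one class to them, and where a whole thing is asked for, a point or a joint stands for the part that bears it (a point fixed in the world has none). Each returns a list of dicts, best first, with "confidence" (0 to 1); they miss things now and then, are a little off and sometimes report something else, mostly with a low value. They report only what shows in the picture. A call takes as long as a camera call. They do not tell look-alikes from the thing itself.
- recognise(camera, thing): "centre" ([column, row] in pixels, amid what is visible of it).
- outline_of(camera, thing): "pixels" (420x560 bool, what is visible of it) and "centre" ([column, row] in pixels, amid what is visible of it).
- place_of(camera, thing): "centre" ([column, row] in pixels: a listed point, or the origin of a listed thing).
The state is a dict: "t": time; "q": joint angles; "joint_vel": joint speeds; "joint_torque": joint torques, N m; "eef_pos": TCP position; "tool_rot": TCP orientation; "contact_force": force on the tool from outside, world axes, zero at the start; "torque": the same for the moment, N m; "gripper_width": opening from 0.0 (shut) to 1.0 (fully open); "grasp_force": force on a finger pad.
Only numpy, scipy, OpenCV 4.12 (cv2) and the standard library are available. Lean on these libraries where they do the work, as an engineer would, in place of code of your own. Each camera call takes 0.05 s, during which the arm holds its last target. There are 200 camera calls.

## Task

Take the glass plate with the golden larvae from its stand by its edges only - nothing may touch the specimen area on either face - carry it level and lay it in the black holder on the light base, flat in the pocket and set down rather than dropped. Let go of it, then press the red lamp plunger down to its stop and release it. Leave the other plate and the two small vials behind the stands where they are.

Things in the scene. Friction and masses are not known exactly. Their poses are not given: they have to be found in the camera images.
- plate_gold: glass plate with six golden larvae; 50 mm (own x) by 80 mm (own y) by 5 mm thick, about 55 g. Origin: centre of its underside, z up. Pale specimen area 42 (x) by 54 mm (y), centred on both faces, must touch nothing; clear rim round it 4 mm wide along the long sides, 13 mm at the ends. It lies in stand_a, free air beside and below the middle of its long edges: pinch those, along own x
- plate_gold_panel: the specimen area of plate_gold, fixed in it (same origin and axes)
- plate_green: the other glass plate, same size and frame, with three dark green leaf pieces; it stays on its stand
- stand_a: stand holding plate_gold: grey foot 80 (x) by 112 (y) by 10 mm, fixed. Origin: centre of the underside. Aluminium ledges at |y| 33 to 44 mm, 66 mm long in x, tops 42 mm above the table, carry the plate's short ends; lips 4 mm higher at the ends of the ledges and outside them make a pocket 58 (x) by 88 mm (y). Nothing stands above the foot at |y| under 33 mm
- stand_b: the same kind of stand, holding plate_green
- light_base: cream light base fixed to the table, 170 mm (x) by 240 mm (y), deck 45 mm high. Origin: centre of the underside. On its deck the black holder (at own y = -30 mm) and the red lamp plunger (at own y = +85 mm)
- holder (a point): centre of the black holder at the height of its ledge tops (70 mm above the table, 25 mm above the deck), axes as light_base. Same ledges, lips and 58 x 88 mm pocket as the stands, over a round white window. The plate lies with its origin here and its long side (own y) along light_base's y, either way round, with 4 mm of play on each side
- lamp_plunger (a joint): spring plunger, 0 released to 0.010 m pressed to the stop; moves straight down, springs back; 2.4 N to start moving, 8 N at the stop
- plunger_top (a point): centre of the top of the plunger's red round head (34 mm across, 8 mm thick), 82 mm above the table when released, 72 mm at the stop
- vial_a: small amber vial with a white cap, 36 mm across, 50 mm high, behind stand_a (about 100 mm off on its far, +x side); loose, origin at the centre of its underside; leave it alone
- vial_b: small clear vial with a blue cap, 36 mm across, 50 mm high, in the same way behind stand_b; loose, origin at the centre of its underside; leave it alone
Not all that is in view belongs to the job. What is shaped like the plate_gold but blue or pink is not meant.

How it is judged:
On the way, in this order (a step that is already met when the one before it is completed fails the run):
1. the golden-larvae plate is held by the fingers, lifted clear of its stand (30 mm above the ledges) (contact force between the fingers and plate_gold above 0.3 N and z of plate_gold in the frame of stand_a above 0.072 m), for 0.1 s.
2. it lies flat in the holder on the light base, let go and at rest (horizontal distance between plate_gold and holder below 0.009 m and z of plate_gold in the frame of holder between -0.0025 and 0.0025 m and angle between plate_gold's own z axis and vertical below 0.05 rad and angle between the y axis of plate_gold and the y axis of light_base, either way round below 0.15 rad and contact force between the fingers and plate_gold below 0.1 N and linear speed of plate_gold below 0.02 m/s), for 0.3 s.
3. the lamp plunger is pressed to its stop (at least 9 of its 10 mm) (value of joint lamp_plunger above 0.009 m), for 0.05 s.
At the end, for the whole second after the job is handed in: The golden-larvae plate lies in the holder, released and at rest: origin within 9 mm sideways and 2.5 mm in height of the holder point, level within 0.05 rad, long side within 0.15 rad of the light base's y; the plunger is back up (under 2 mm) (all of step 2 and value of joint lamp_plunger below 0.002 m); the robot touches nothing.
It fails at once if anything touches the specimen area of the golden-larvae plate (over 0.2 N) (contact force between plate_gold_panel and anything else above 0.2 N).
It fails at once if the golden-larvae plate is tipped more than 0.5 rad (angle between plate_gold's own z axis and vertical above 0.5 rad).
It fails at once if the golden-larvae plate falls: faster than 0.5 m/s while no finger holds it (a drop of over about 13 mm) (linear speed of plate_gold above 0.5 m/s and contact force between the fingers and plate_gold below 0.05 N).
It fails at once if the other plate is moved by more than 10 mm (distance of plate_green from where it was at the start of the episode above 0.01 m).
It fails at once if a small vial behind the stands is moved by more than 20 mm (distance of any of vial_a, vial_b from where it was at the start of the episode above 0.02 m).
It also fails if it takes over 54 s, if anything falls off the work surface, if the arm or the gripper's body presses on something with over 40 N, if the wrist force passes 120 N, or if a joint passes its speed limit or range.

## Working session

There is one attempt and no reset: what is moved stays moved. The work goes in short steps, Python scripts to look and compute and a tool call to move; the robot and the scene stay as the last step left them, time stands still between calls to the robot, and variables do not carry over. Pictures are saved under pics/ and viewed, at most 10 in all, crops included, and the job is handed in when it is done.

Besides the shell and the picture viewer there is one more tool, called after "Emit:" as a command line: name --argument value ..., lists and objects as JSON in quotes. carry_out: Moves the arm, as the interface text tells. Its arguments: {"type":"object","properties":{"rows":{"type":"string"},"claw":{"type":"number"},"force":{"type":"number"}},"required":["rows"]}

```bash
mkdir -p pics; cat > h.py <<'E'
from station import *
import numpy as np, cv2
def K(c):
    f=210/np.tan(np.radians(c["fov_y"])/2); return f
def proj(c,p):
    p=np.atleast_2d(p); q=(c["world_to_cam"]@np.c_[p,np.ones(len(p))].T).T
    f=K(c); return np.c_[c["cx"]+f*q[:,0]/-q[:,2], c["cy"]-f*q[:,1]/-q[:,2]]
def ray(c,uv):
    f=K(c); M=c["world_to_cam"]; R=M[:3,:3]; o=-R.T@M[:3,3]
    d=R.T@np.array([(uv[0]-c["cx"])/f,-(uv[1]-c["cy"])/f,-1]); return o,d/np.linalg.norm(d)
def atz(c,uv,z):
    o,d=ray(c,uv); return o+d*(z-o[2])/d[2]
def tri(c1,u1,c2,u2):
    o1,d1=ray(c1,u1);o2,d2=ray(c2,u2)
    s=np.linalg.lstsq(np.c_[d1,-d2],o2-o1,rcond=None)[0]
    a,b=o1+s[0]*d1,o2+s[1]*d2; return (a+b)/2,np.linalg.norm(a-b)
E
python3 - <<'E'
from h import *
np.set_printoptions(precision=3,suppress=True)
for n in("scene","top"):
    c=read_camera(n); cv2.imwrite(f"pics/{n}.png",c["img"]); print(n,c.keys(),c["fov_y"],c["cx"],c["cy"],c["world_to_cam"])
    for t in("plate_gold","plate_green","stand_a","light_base","holder","lamp_plunger","plunger_top","vial_a","vial_b"):
        try: print(t,[(np.round(d["centre"],1).tolist(),round(d["confidence"],2)) for d in place_of(n,t)])
        except Exception as e: print(t,e)
o=get_obs();print(o["eef_pos"],o["tool_rot"],o["contact_force"],o["gripper_width"],o["t"])
E
```

```text
scene dict_keys(['img', 'fov_y', 'cx', 'cy', 'world_to_cam']) 52.748399468828744 279.4458571355027 208.37978718748616 [[ 0.627  0.779 -0.014 -0.352]
 [-0.626  0.514  0.586  0.251]
 [ 0.463 -0.359  0.81  -1.322]
 [ 0.     0.     0.     1.   ]]
plate_gold [([238.8, 214.0], 0.78), ([248.6, 294.8], 0.68), ([278.9, 230.2], 0.57), ([163.8, 295.3], 0.33)]
plate_green [([157.8, 289.0], 0.98)]
stand_a [([162.5, 296.2], 0.88), ([278.3, 240.2], 0.67)]
light_base [([351.7, 181.2], 0.66)]
holder []
lamp_plunger it knows: holder, light_base, plate_gold, plate_gold_panel, plate_green, plunger_top, stand, vial
plunger_top [([369.0, 139.9], 0.48)]
vial_a [([297.9, 270.7], 0.62), ([188.2, 331.8], 0.6)]
vial_b [([297.9, 270.7], 0.62), ([188.2, 331.8], 0.6)]
top dict_keys(['img', 'fov_y', 'cx', 'cy', 'world_to_cam']) 49.44211043359155 275.3505857439878 214.1516984361636 [[ 0.023 -1.     0.008 -0.015]
 [ 0.99   0.024  0.141 -0.537]
 [-0.141  0.004  0.99  -0.864]
 [ 0.     0.     0.     1.   ]]
plate_gold [([283.6, 276.5], 0.92), ([342.0, 186.2], 0.75), ([130.1, 223.0], 0.74), ([268.0, 210.1], 0.67)]
plate_green [([425.6, 241.6], 0.67)]
stand_a [([414.7, 241.0], 0.92), ([269.0, 214.9], 0.6)]
light_base [([131.0, 223.0], 0.65)]
holder [([138.6, 212.5], 0.74)]
lamp_plunger it knows: holder, light_base, plate_gold, plate_gold_panel, plate_green, plunger_top, stand, vial
plunger_top [([77.1, 231.8], 0.72)]
vial_a [([413.9, 194.8], 0.73), ([276.2, 166.0], 0.69), ([268.2, 215.5], 0.43)]
vial_b [([413.9, 194.8], 0.73), ([276.2, 166.0], 0.69), ([268.2, 215.5], 0.43)]
[0.178 0.651 0.231] [-0.     0.133  0.991  0.   ] [ 0.137 -0.333  1.103] 0.9977579023705184 0.9
```

View pics/scene.png

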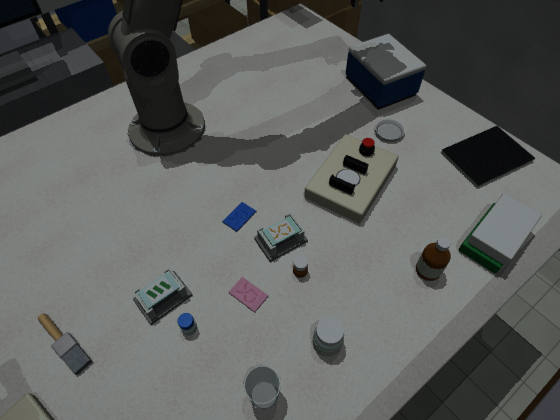

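View pics/top.png

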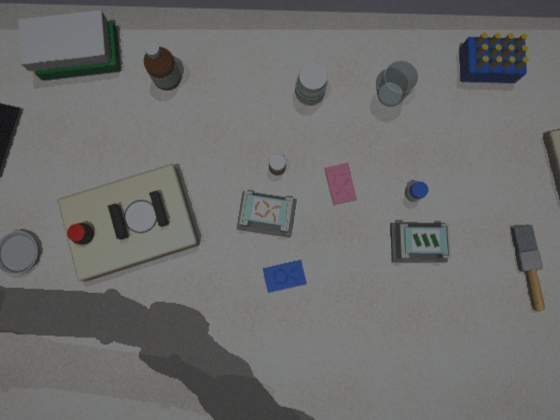

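Candidates for the gold plate (scene/top px): the plate on the stand at (280,233)/(267,210), blue (238,214)/(284,276), pink (248,294)/(341,184), green-leaf plate (158,290)/(425,240). The first one fits, since it has golden larvae and lies on a stand with the amber, white-capped vial behind it. I'll confirm that with enlarged crops and measure.

```bash
python3 - <<'E'
from h import *
np.set_printoptions(precision=4,suppress=True)
s=read_camera("scene");t=read_camera("top")
cr=lambda c,x,y,w,h,k:cv2.resize(c["img"][y:y+h,x:x+w],None,fx=k,fy=k,interpolation=cv2.INTER_CUBIC)
a=np.hstack([cr(t,230,180,75,65,5),cr(s,245,205,75,65,5)])
b=np.hstack([cr(t,50,160,150,122,2.5),cr(s,295,130,150,122,2.5)])
m=np.vstack([a,b]);print(m.shape);cv2.imwrite("pics/crop1.png",m[:600])
def show(th,i,j):
    A=place_of("scene",th);B=place_of("top",th)
    for p in A:
        for q in B:
            X,e=tri(s,p["centre"],t,q["centre"])
            if e<0.012: print(th,np.round(p["centre"]),np.round(q["centre"]),X,round(e,4),round(p["confidence"],2),round(q["confidence"],2))
for th in("plate_gold","stand_a","light_base","holder","plunger_top","vial_a","plate_green"): show(th,0,0)
for th in("plate_gold","plate_gold_panel","light_base","holder","stand_a"):
  for n in("top","scene"):
    for o in outline_of(n,th):
        k=o["pixels"].astype(np.uint8); cs=max(cv2.findContours(k,0,2)[0],key=cv2.contourArea)
        print(th,n,round(o["confidence"],2),k.sum(),np.round(cv2.boxPoints(cv2.minAreaRect(cs)),1).tolist())
E
```

```text
(630, 750, 3)
plate_gold [280. 230.] [265. 212.] [0.5417 0.0192 0.0403] 0.0015 0.88 0.65
plate_gold [240. 213.] [283. 278.] [ 0.4149 -0.0178  0.0071] 0.0065 0.78 0.83
plate_gold [240. 213.] [341. 185.] [ 0.559  -0.0981  0.237 ] 0.0091 0.78 0.56
plate_gold [248. 295.] [283. 278.] [ 0.4147 -0.0334 -0.482 ] 0.0017 0.76 0.83
plate_gold [248. 295.] [341. 185.] [ 0.6092 -0.1364 -0.0055] 0.0046 0.76 0.56
stand_a [167. 296.] [416. 241.] [ 0.495  -0.2876  0.0021] 0.0079 0.74 0.55
stand_a [278. 238.] [265. 216.] [ 0.5361  0.0181 -0.0015] 0.0036 0.65 0.76
light_base [351. 181.] [131. 222.] [ 0.5176  0.2932 -0.0017] 0.0017 0.61 0.94
plunger_top [369. 142.] [ 75. 234.] [0.4869 0.3768 0.0711] 0.0042 0.6 0.7
vial_a [299. 269.] [277. 166.] [ 0.6406 -0.0028  0.0101] 0.0015 0.67 0.59
vial_a [188. 327.] [414. 194.] [ 0.5919 -0.2863  0.0045] 0.0044 0.56 0.63
plate_green [158. 288.] [426. 239.] [ 0.4938 -0.293   0.0508] 0.0021 0.7 0.81
plate_gold top 0.92 922 [[324.5, 166.8000030517578], [348.29998779296875, 161.60000610351562], [356.6000061035156, 200.0], [332.79998779296875, 205.10000610351562]]
plate_
[... 2767 characters left out ...]
7578], [309.0, 242.0], [266.20001220703125, 263.3999938964844]]
stand_a top 0.84 1236 [[390.0, 223.0], [450.0, 223.0], [450.0, 262.0], [390.0, 262.0]]
stand_a top 0.8 1108 [[236.1999969482422, 229.10000610351562], [242.3000030517578, 189.8000030517578], [297.3999938964844, 198.39999389648438], [291.29998779296875, 237.6999969482422]]
stand_a scene 0.96 994 [[128.8000030517578, 294.3999938964844], [170.60000610351562, 264.8999938964844], [192.39999389648438, 295.79998779296875], [150.60000610351562, 325.29998779296875]]
stand_a scene 0.91 821 [[251.60000610351562, 232.39999389648438], [292.79998779296875, 210.6999969482422], [308.70001220703125, 240.8000030517578], [267.3999938964844, 262.5]]
```

View pics/crop1.png

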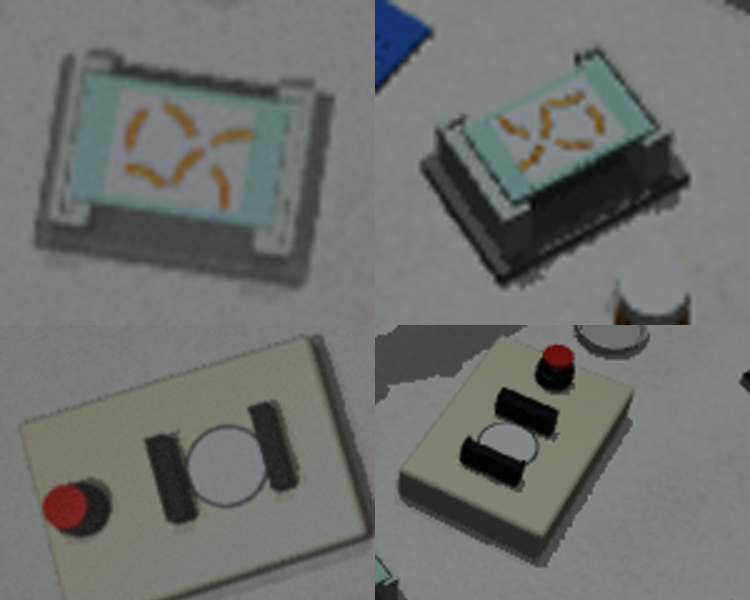

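The crops confirm it: six golden larvae, on the stand at top (266,210) and scene (280,231). The holder window is at about top (141,216). Next I measure poses with segmentation.

```bash
python3 - <<'E'
from h import *
np.set_printoptions(precision=4,suppress=True)
s=read_camera("scene");t=read_camera("top")
def box(c,m,z,lab):
    cs=max(cv2.findContours(m.astype(np.uint8),0,2)[0],key=cv2.contourArea).reshape(-1,2)
    P=np.array([atz(c,p,z)[:2] for p in cs]).astype(np.float32)*1000
    (cx,cy),(w,h),a=cv2.minAreaRect(P); print(lab,len(cs),"c",cx,cy,"size",w,h,"ang",a)
for n,c in(("top",t),("scene",s)):
    for th,z in(("plate_gold",.047),("plate_gold_panel",.047),("light_base",.045)):
        for o in outline_of(n,th):
            u=o["centre"]; X=atz(c,u,z)
            if th=="light_base" or np.hypot(X[0]-.54,X[1]-.02)<.03: box(c,o["pixels"],z,n+" "+th)
    hsv=cv2.cvtColor(c["img"],cv2.COLOR_BGR2HSV)
    red=cv2.inRange(hsv,(0,150,80),(6,255,255))|cv2.inRange(hsv,(174,150,80),(180,255,255))
    k,l,st,ce=cv2.connectedComponentsWithStats(red)
    print(n,"red",[(ce[i],st[i,4]) for i in range(1,k) if st[i,4]>40],[atz(c,ce[i],.082) for i in range(1,k) if st[i,4]>40])
    # deck: cream by hue/sat
    for b in [(195,165)] : pass
    u=(100,200) if n=="top" else (345,205)
    v=hsv[u[1]-2:u[1]+3,u[0]-2:u[0]+3].reshape(-1,3).mean(0); print("cream",v, "table",hsv[300,200] if n=="top" else hsv[150,250])
    cr=cv2.inRange(hsv,np.array([max(v[0]-8,0),max(v[1]-25,0),v[2]-35]),np.array([v[0]+8,v[1]+40,v[2]+35]))
    cr=cv2.morphologyEx(cr,cv2.MORPH_OPEN,np.ones((3,3)))
    k,l,st,ce=cv2.connectedComponentsWithStats(cr); i=l[u[1],u[0]]; print(st[i]); box(c,l==i,.045,n+" deck")
    teal=cv2.inRange(hsv,(78,60,60),(100,150,255)); k,l,st,ce=cv2.connectedComponentsWithStats(teal); print(n,"teal",[(ce[j],st[j]) for j in range(1,k) if st[j,4]>60])
    # white window ellipse
    g=cv2.cvtColor(c["img"],cv2.COLOR_BGR2GRAY); w=(141,216) if n=="top" else (348,176)
    sat=hsv[...,1]; print("win",hsv[w[1],w[0]])
    ww=cv2.inRange(hsv,(0,0,int(hsv[w[1],w[0],2])-25),(180,35,255)); k,l,st,ce=cv2.connectedComponentsWithStats(ww,connectivity=4); i=l[w[1],w[0]]
    print(st[i],ce[i],atz(c,ce[i],.045))
print(tri(s,(0,0),t,(0,0))[1])
E
```

```text
top plate_gold 44 c 543.2830810546875 17.5150146484375 size 79.78739929199219 52.53731155395508 ang 82.51655578613281
top plate_gold_panel 34 c 543.5314331054688 17.72393798828125 size 53.67948913574219 41.814144134521484 ang 82.80545043945312
top light_base 234 c 514.1815795898438 285.091552734375 size 174.08815002441406 243.79791259765625 ang 18.950376510620117
top red [(array([ 75.6026, 232.2227]), np.int32(229))] [array([0.4874, 0.3695, 0.082 ])]
cream [ 29.36  29.72 123.72] table [ 12  10 122]
[  57  165  126   78 3391]
top deck 246 c 545.829833984375 300.6689453125 size 105.63819122314453 237.4806365966797 ang 19.672855377197266
top teal [(array([407.899 , 238.7576]), array([405, 228,   7,  25,  99], dtype=int32))]
win [102  10 131]
[126 202  30  30 706] [140.2493 216.1161] [0.5254 0.2623 0.045 ]
scene plate_gold 60 c 546.0769653320312 17.96942901611328 size 83.62907409667969 55.036930084228516 ang 81.93675994873047
scene plate_gold_panel 40 c 545.9578857421875 18.666152954101562 size 53.449867248535156 42.61029052734375 ang 83.39264678955078
scene light_base 167 c 524.2237548828125 288.0504150390625 size 175.7755584716797 287.65692138671875 ang 19.63005256652832
scene light_base 55 c 494.3331298828125 -292.98858642578125 size 52.99665069580078 80.81356811523438 ang 0.7096050381660461
scene red [(array([367.8649, 141.6757]), np.int32(74))] [array([0.4902, 0.3706, 0.082 ])]
cream [ 31.44  29.8  111.2 ] table [30  4 72]
[ 306  134   93   80 3033]
scene deck 170 c 517.7468872070312 291.4577331542969 size 169.40492248535156 242.09454345703125 ang 19.379093170166016
scene teal [(array([292.129 , 226.8817]), array([284, 217,  16,  23,  93], dtype=int32))]
win [103  17 138]
[337 170  22  14 213] [348.5962 175.9906] [0.5253 0.2691 0.045 ]
0.3716406291291259
```

Emit:
carry_out --rows "24 -42 0 -5.5;24 -42 0 -5.5;24 -42 0 -5.5;24 -42 0 -5.5;24 -42 0 -5.5;24 -42 0 -5.5;24 -42 0 -5.5;24 -42 0 -5.5" --claw 74 --force 30

```text
t: 3.6
eef_pos: [0.3707, 0.3138, 0.2316]
tool_rot: [0.0, 0.496, 0.868, 0.0]
contact_force: [1.5, 0.1, 0.2]
gripper_width: 0.864
grasp_force: 0.0
```

Emit:
carry_out --rows "24 -42 0 -5.5;24 -42 0 -5.5;24 -42 0 -5.5;24 -42 0 -5.5;24 -42 0 -5.5;24 -42 0 -5.5;6 -3 0 -5;0 0 0 0;0 0 0 0;0 0 0 0"

```text
t: 4.85
eef_pos: [0.5196, 0.061, 0.2313]
tool_rot: [-0.0, 0.75, 0.662, 0.0]
contact_force: [1.1, -0.1, 0.6]
gripper_width: 0.866
grasp_force: 0.0
```

Emit:
carry_out --rows "24 -43 0 0;0 0 -50 0;0 0 -40 0;0 0 -20 0;0 0 0 0;0 0 0 0"

```text
t: 5.6
eef_pos: [0.5446, 0.0174, 0.1223]
tool_rot: [0.0, 0.75, 0.661, 0.001]
contact_force: [0.3, -0.0, 0.4]
gripper_width: 0.865
grasp_force: 0.0
```

```bash
python3 - <<'E'
from h import *
np.set_printoptions(precision=4,suppress=True)
o=get_obs();p=o["eef_pos"];print(p,o["q"])
s=read_camera("scene");t=read_camera("top")
print(proj(s,[p]),proj(t,[p]))
cr=lambda c,x,y,w,h,k:cv2.resize(c["img"][y:y+h,x:x+w],None,fx=k,fy=k,interpolation=cv2.INTER_CUBIC)
cv2.imwrite("pics/crop2.png",np.hstack([cr(t,215,145,100,120,4),cr(s,235,165,100,120,4)]))
E
```

```text
[0.5446 0.0174 0.1223] [-0.565   0.4416  0.5334  1.9955 -0.3134  0.7831  0.0243]
[[279.8365 212.3763]] [[265.1283 203.0198]]
```

View pics/crop2.png

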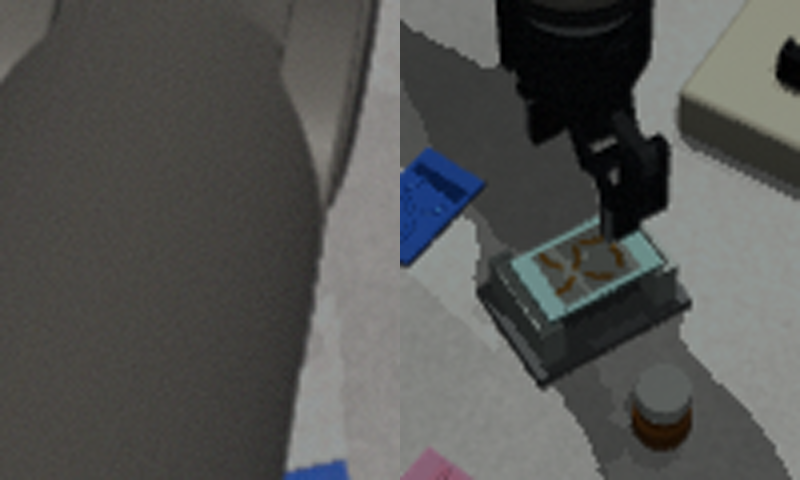

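The scene crop shows the fingers straddling the plate, with the near finger at scene (395,217) and the TCP over the plate centre. Next I descend and grip.

Emit:
carry_out --rows "0 0 -40 0;0 0 -35 0;0 0 -16 0;0 0 -8 0;0 0 0 0;0 0 0 0"

```text
t: 6.45
eef_pos: [0.5448, 0.0172, 0.0234]
tool_rot: [0.0, 0.751, 0.661, 0.001]
contact_force: [0.6, 0.1, -0.4]
gripper_width: 0.868
grasp_force: 0.0
```

Emit:
carry_out --rows "0 0 0 0;0 0 0 0;0 0 0 0;0 0 0 0;0 0 0 0;0 0 0 0;0 0 0 0;0 0 0 0" --claw 40 --force 30

```text
t: 7.45
eef_pos: [0.5444, 0.0172, 0.0231]
tool_rot: [0.0, 0.751, 0.661, 0.001]
contact_force: [-1.5, 0.7, 5.5]
gripper_width: 0.573
grasp_force: 30.3
```

Emit:
carry_out --rows "0 0 5 0;0 0 10 0;0 0 15 0;0 0 20 0;0 0 20 0;0 0 20 0;0 0 10 0;0 0 0 0;0 0 0 0"

```text
t: 8.57
eef_pos: [0.5435, 0.0172, 0.1218]
tool_rot: [-0.0, 0.751, 0.661, -0.0]
contact_force: [0.7, -0.7, -0.7]
gripper_width: 0.577
grasp_force: 31.2
```

```bash
python3 - <<'E'
from h import *
o=get_obs();print(o["eef_pos"],o["grasp_force"],o["gripper_width"],o["contact_force"],o["torque"])
s=read_camera("scene")
p=s["img"][130:280,230:380];cv2.imwrite("pics/crop3.png",cv2.resize(p,None,fx=4,fy=4,interpolation=cv2.INTER_CUBIC))
E
```

```text
[0.54345215 0.0172231  0.12181344] 31.15595519542694 0.5765397508501684 [ 0.72813325 -0.74257326 -0.70354153] [-0.02014415  0.00066314 -0.01412776]
```

View pics/crop3.png

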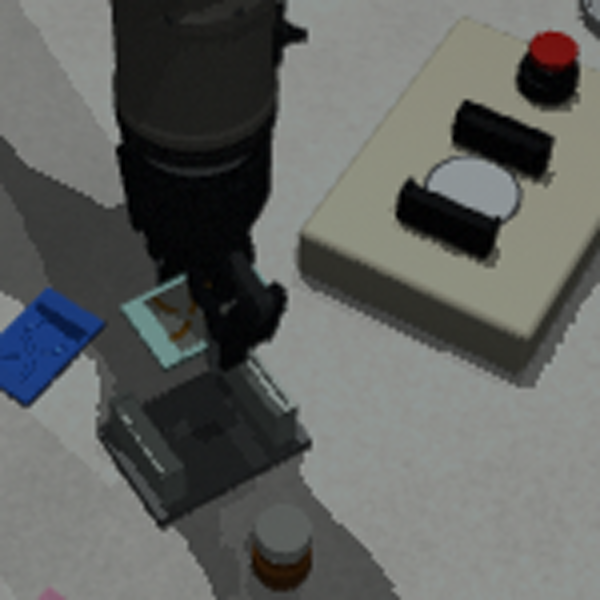

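The scene crop shows the plate held level above the empty stand_a, with the vial untouched. Next I refine the holder pose with a box fit over both views.

```bash
python3 - <<'E'
from h import *
from scipy.optimize import minimize
np.set_printoptions(precision=4,suppress=True)
C={n:read_camera(n) for n in("scene","top")}
M={}
for n in C:
    L=[o for o in outline_of(n,"light_base") if o["pixels"].sum()>3000]
    if L: M[n]=L[0]["pixels"].astype(np.float32); print(n,M[n].sum(),L[0]["confidence"])
B=np.array([[x,y,z] for x in(-.085,.085) for y in(-.12,.12) for z in(0,.045)])
def W(p,P):
    c,s=np.cos(p[2]),np.sin(p[2]); return P@np.array([[c,s,0],[-s,c,0],[0,0,1]])+[p[0],p[1],0]
def ren(c,p,P):
    h=cv2.convexHull(proj(c,W(p,P)).astype(np.float32)).reshape(-1,2)
    im=np.zeros((1680,2240),np.uint8); cv2.fillPoly(im,[np.round((h+.5)*4*16-8).astype(np.int32)],255,shift=4)
    return cv2.resize(im,(560,420),interpolation=cv2.INTER_AREA)/255.
def cost(q,ns):
    p=[q[0]/1000,q[1]/1000,q[2]/100]
    return sum(np.abs(ren(C[n],p,B)-M[n]).sum()/M[n].sum() for n in ns)
for ns in [list(M)]+[[n] for n in M]:
    r=minimize(cost,[517,292,34],args=(ns,),method="Nelder-Mead",options=dict(initial_simplex=[[517,292,34],[523,292,34],[517,298,34],[517,292,38]]))
    x,y,a=r.x[0]/1000,r.x[1]/1000,r.x[2]/100
    d=np.array([-np.sin(a),np.cos(a)]); print(ns,r.fun,x,y,np.degrees(a),"holder",np.array([x,y])-.03*d,"plunger",np.array([x,y])+.085*d)
E
```

```text
scene 4798.0 0.83
top 10429.0 0.74
['scene', 'top'] 0.15993540611356805 0.5160974043321084 0.2910572858776558 19.26072950063601 holder [0.526  0.2627] plunger [0.4881 0.3713]
['scene'] 0.06558369909030724 0.5161770833333332 0.29624652777777766 19.351914788782047 holder [0.5261 0.2679] plunger [0.488  0.3764]
['top'] 0.08035023003352267 0.5147950620194672 0.28822397540072664 19.5918416437618 holder [0.5249 0.26  ] plunger [0.4863 0.3683]
```

Emit:
carry_out --rows "-2 30 0 3.3;-2 31 0 3.3;-2 31 0 3.3;-2 31 0 3.3;-2 31 0 3.3;-2 31 0 3.3;-3 31 0 3.4;-2 28 0 3.3;0 0 0 0;0 0 0 0"

```text
t: 10.07
eef_pos: [0.5271, 0.2605, 0.1222]
tool_rot: [0.0, 0.579, 0.815, -0.0]
contact_force: [-0.6, -0.4, -0.6]
gripper_width: 0.577
grasp_force: 31.2
```

```bash
python3 - <<'E'
from h import *
from scipy.optimize import minimize
np.set_printoptions(precision=4,suppress=True)
C={n:read_camera(n) for n in("scene","top")}
M={}
for n,(x0,y0,x1,y1) in (("scene",(325,150,372,198)),("top",(104,182,174,244))):
    g=cv2.cvtColor(cv2.imread(f"pics/{n}.png"),cv2.COLOR_BGR2GRAY); m=np.zeros(g.shape,np.float32)
    r=g[y0:y1,x0:x1]; lo,hi=np.percentile(r,3),np.percentile(r,70); m[y0:y1,x0:x1]=r<lo+.4*(hi-lo)
    k,l,st,ce=cv2.connectedComponentsWithStats(m.astype(np.uint8)); print(n,lo,hi,[(st[i].tolist(),ce[i]) for i in range(1,k) if st[i,4]>30])
    m*=np.isin(l,[i for i in range(1,k) if st[i,4]>100]); M[n]=m
def W(p,P):
    c,s=np.cos(p[2]),np.sin(p[2]); return P@np.array([[c,s,0],[-s,c,0],[0,0,1]])+[p[0],p[1],0]
def ren(c,p,w,zt):
    im=np.zeros((1680,2240),np.uint8)
    for sg in(-1,1):
        P=np.array([[x,sg*y,z] for x in(-.033,.033) for y in(.033,.044+w) for z in(.045,zt)])
        h=cv2.convexHull(proj(c,W(p,P)).astype(np.float32)).reshape(-1,2)
        cv2.fillPoly(im,[np.round((h+.5)*4*16-8).astype(np.int32)],255,shift=4)
    return cv2.resize(im,(560,420),interpolation=cv2.INTER_AREA)/255.
def cost(q,ns):
    p=[q[0]/1000,q[1]/1000,q[2]/100]
    return sum(np.abs(ren(C[n],p,abs(q[3])/1000,.073)-M[n]).sum()/M[n].sum() for n in ns)
for ns in [list(M)]+[[n] for n in M]:
    b=np.array([526,263,34,3.]); S=[b]+[b+d for d in np.diag([5,5,4,3])]
    r=minimize(cost,b,args=(ns,),method="Nelder-Mead",options=dict(initial_simplex=S,maxiter=300))
    print(ns,r.fun,r.x[:2],np.degrees(r.x[2]/100),r.x[3])
v=C["scene"]["img"][120:240,270:420];cv2.imwrite("pics/crop4.png",cv2.resize(v,None,fx=5,fy=5,interpolation=cv2.INTER_CUBIC))
E
```

```text
scene 2.0 127.0 [([359, 150, 13, 7, 75], array([365.68, 152.56])), ([343, 155, 25, 20, 296], array([355.0912, 164.5743])), ([329, 175, 27, 20, 284], array([341.2993, 184.8099]))]
top 33.0 124.0 [([149, 191, 20, 36, 399], array([159.1654, 208.3484])), ([108, 204, 21, 36, 468], array([118.4915, 221.0278]))]
['scene', 'top'] 0.2087870088973425 [527.7136 261.3883] 19.04110995094506 4.276567544585115
['scene'] 0.08113590263691683 [528.5783 262.3162] 18.939430841460467 4.280597572854218
['top'] 0.09011466178166767 [526.058  260.8139] 19.16877256512804 4.7175887371414476
```

View pics/crop4.png

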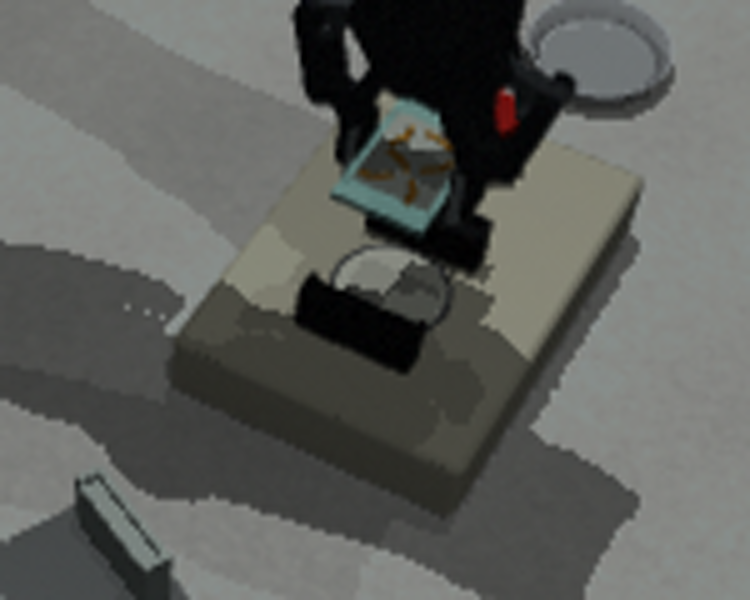

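Scene crop: the plate (scene ≈(349,153)) is level above the holder pocket, and the ledge fits from both views agree within 2 mm on (0.527, 0.2615). Next I lower it.

Emit:
carry_out --rows "0 0 -25 0;0 0 -20 0;0 0 -10 0;0 0 -6 0;0 0 -3 0;0 0 -1 0;0 0 0 0;0 0 0 0;0 0 0 0"

```text
t: 11.3
eef_pos: [0.527, 0.2612, 0.0575]
tool_rot: [0.0, 0.579, 0.815, 0.0]
contact_force: [0.9, -0.0, -1.5]
gripper_width: 0.576
grasp_force: 31.2
```

Emit:
carry_out --rows "0 0 -1 0;0 0 -1 0;0 0 -1 0;0 0 -1 0;0 0 0 0;0 0 0 0;0 0 0 0"

```text
t: 12.18
eef_pos: [0.527, 0.2612, 0.0533]
tool_rot: [0.0, 0.579, 0.815, 0.0]
contact_force: [-0.7, -0.7, -0.5]
gripper_width: 0.574
grasp_force: 31.2
```

Emit:
carry_out --rows "0 0 -1 0;0 0 0 0;0 0 -1 0;0 0 0 0;0 0 0 0"

```text
t: 12.8
eef_pos: [0.5269, 0.2611, 0.0513]
tool_rot: [-0.0, 0.579, 0.815, -0.0]
contact_force: [-0.2, 0.3, -1.7]
gripper_width: 0.577
grasp_force: 31.2
```

Emit:
carry_out --rows "0 0 -1 0;0 0 0 0;0 0 0 0"

```text
t: 13.18
eef_pos: [0.527, 0.2612, 0.0511]
tool_rot: [-0.0, 0.579, 0.815, 0.0]
contact_force: [-2.5, -1.6, 7.3]
gripper_width: 0.579
grasp_force: 31.8
```

```bash
python3 - <<'E'
from h import *
s=[]
for i in range(6): read_camera("scene"); s.append(get_obs()["contact_force"])
print(np.mean(s,0))
v=read_camera("scene")["img"][120:220,290:420];cv2.imwrite("pics/crop5.png",cv2.resize(v,None,fx=6,fy=6,interpolation=cv2.INTER_CUBIC))
E
```

```text
[-2.93127281 -1.26910099  7.73884494]
```

View pics/crop5.png

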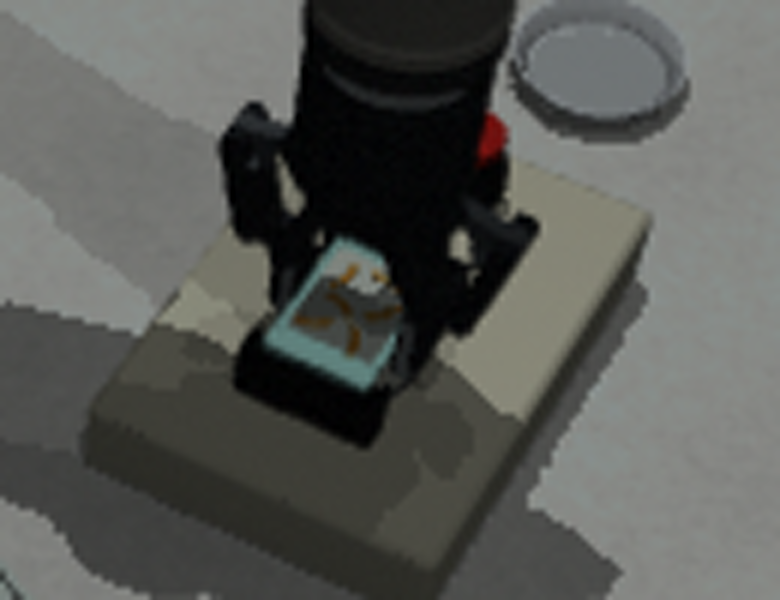

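It made contact with 7 N at the expected height (TCP 0.0511), and the crop shows the plate seated inside the near lips at about scene (347,174). Next I release.

Emit:
carry_out --rows "0 0 0 0;0 0 0 0;0 0 0 0;0 0 0 0;0 0 0 0;0 0 0 0" --claw 74

```text
t: 14.28
eef_pos: [0.5269, 0.2611, 0.0503]
tool_rot: [-0.0, 0.579, 0.815, -0.0]
contact_force: [-0.3, -0.2, 0.2]
gripper_width: 0.867
grasp_force: 0.0
```

Emit:
carry_out --rows "0 0 15 0;0 0 30 0;0 0 40 0;0 0 20 0;0 0 0 0;0 0 0 0;0 0 0 0"

```text
t: 15.15
eef_pos: [0.5263, 0.2608, 0.1543]
tool_rot: [-0.0, 0.579, 0.815, -0.001]
contact_force: [-0.2, -0.2, -0.5]
gripper_width: 0.861
grasp_force: 0.0
```

Emit:
carry_out --rows "-12 36 0 0;-13 37 0 0;-12 36 0 0;0 0 -30 0;0 0 -20 0;0 0 0 0;0 0 0 0;0 0 0 0" --claw 0

```text
t: 16.15
eef_pos: [0.4908, 0.3701, 0.1063]
tool_rot: [0.0, 0.58, 0.815, 0.001]
contact_force: [0.2, -0.7, -0.8]
gripper_width: 0.001
grasp_force: 0.0
```

```bash
python3 - <<'E'
from h import *
o=get_obs();p=o["eef_pos"];print(p,o["gripper_width"])
s=read_camera("scene");t=read_camera("top");print(proj(s,[p]),proj(t,[p]))
cr=lambda c,x,y,w,h,k:cv2.resize(c["img"][y:y+h,x:x+w],None,fx=k,fy=k,interpolation=cv2.INTER_CUBIC)
cv2.imwrite("pics/crop6.png",np.hstack([cr(t,60,150,130,150,3),cr(s,280,90,130,150,3)]))
for n,c in(("top",t),("scene",s)):
  for d in place_of(n,"plate_gold"):
    X=atz(c,d["centre"],.07)
    if abs(X[1]-.26)<.05: print(n,X,d["confidence"])
E
```

```text
[0.49080028 0.37010556 0.10633016] 0.0009014261754587478
[[369.30627692 135.44039753]] [[ 69.72748481 228.9977384 ]]
top [0.52591658 0.26041037 0.07      ] 0.66
scene [0.53037572 0.25603012 0.07      ] 0.72
```

View pics/crop6.png

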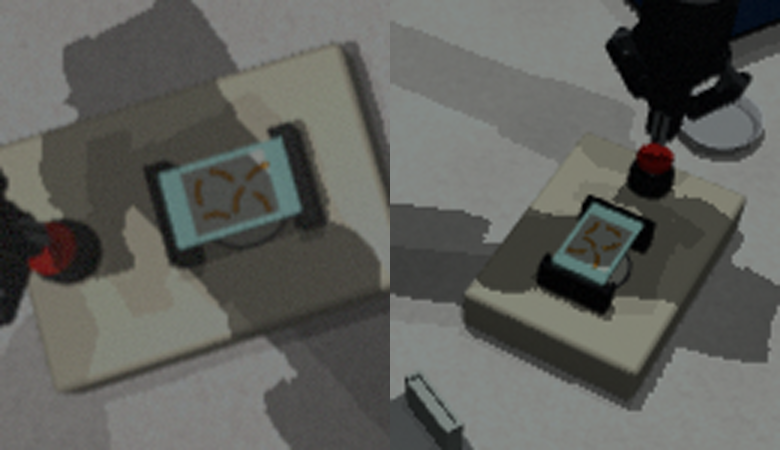

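The crops show the plate lying in the pocket (top ≈(137,213)), and the shut fingertips right above the red head (scene ≈(369,140)). Next I press.

Emit:
carry_out --rows "0 0 -15 0;0 0 -8 0;0 0 -5 0;0 0 -4 0;0 0 -2 0;0 0 -1.5 0;0 0 0 0;0 0 0 0;0 0 0 0"

```text
t: 17.48
eef_pos: [0.4894, 0.3699, 0.0719]
tool_rot: [-0.001, 0.579, 0.815, -0.0]
contact_force: [-8.6, -4.4, 24.2]
gripper_width: 0.006
grasp_force: 11.8
```

Emit:
carry_out --rows "0 0 2 0;0 0 10 0;0 0 20 0;0 0 30 0;0 0 40 0;0 0 0 0;0 0 0 0;0 0 0 0"

```text
t: 18.48
eef_pos: [0.4893, 0.3697, 0.1708]
tool_rot: [-0.0, 0.579, 0.815, -0.001]
contact_force: [-0.6, -0.3, -0.2]
gripper_width: -0.001
grasp_force: 0.0
```

```bash
python3 - <<'E'
from h import *
s=read_camera("scene");t=read_camera("top")
cr=lambda c,x,y,w,h,k:cv2.resize(c["img"][y:y+h,x:x+w],None,fx=k,fy=k,interpolation=cv2.INTER_CUBIC)
cv2.imwrite("pics/crop7.png",np.hstack([cr(t,60,150,130,150,3),cr(s,280,90,130,150,3)]))
print(get_obs()["contact_force"])
E
```

```text
[-1.11586186  0.34524387 -0.11809843]
```

View pics/crop7.png

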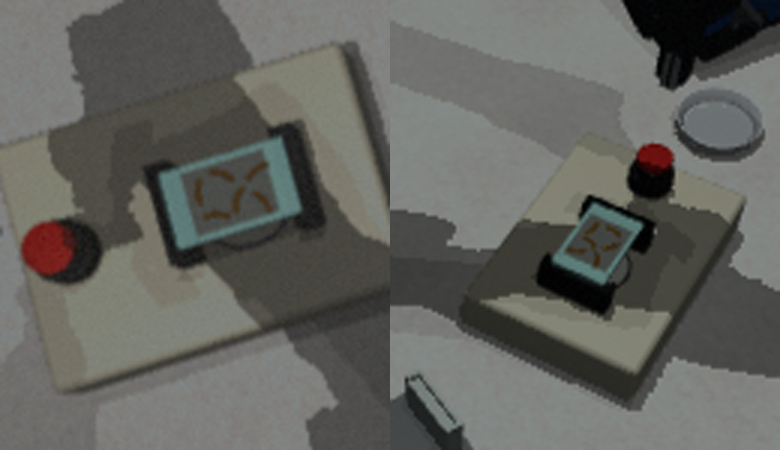

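The plunger is back up, and the plate lies centred between the lips in both views.

```bash
python3 -c "
from station import *
print(hand_in())"
```

```text
the job is handed in; nothing more can be done
None
```

The golden-larvae plate lies released and flat in the black holder, the lamp plunger was pressed to its stop and sprang back, and the job is handed in; the judge returned no result, so success is my reading of the camera views and force readings.

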